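Unpin and open the sanitiser-tablet jar

ROBOT

A 6-joint arm with a two-finger parallel gripper is mounted at the origin on the work surface. World frame = base frame: x ahead of the robot, y to its left, z up, the work surface at z = 0. Lengths are in mm, angles in rad, forces in N, time in s.
With the tool pointing down it reaches from about 300 to 775 mm from the base axis. Payload 14.6 kg.
Tool frame: the origin (TCP) lies on the centre line of the jaws, within the pads' length; the fingertips stand 8 mm ahead of it and the grasp point (between the pads) lies 11 mm behind it (r.tip_reach is the distance from the TCP to the fingertips, in mm); z points along the fingers, y is the direction in which the jaws open and shut (so a half turn about z gives the same grasp; the last joint's range is limited). The gripper opens to 85 mm and grips with 20 to 120 N. Pads are 22 mm wide; open, the fingers measure 114 mm over their backs; the gripper's body (76 mm by 85 mm) begins 54 mm behind the grasp point. The pads swing forward as they close: fully open they stand 13 mm farther back than shut.
Start: joints at [1.165, 0.3, 1.521, -0, 1.321, -0.067], TCP at [182.793, 518.726, 239.281] pointing down, gripper open.
Joint ranges: [-3.03, 3.03], [-0.79, 2.21], [0.23, 2.52], [-1.04, 4.18], [0, 3.07], [-2.55, 2.55]. Speed limits (rad/s): [2.22, 2.22, 2.57, 3.14, 3.14, 3.14].

INTERFACE

Orientations are given as a unit quaternion [x, y, z, w].
In Python, from plant import r gives the robot as it stands. The module is installed in compiled form; this text tells all that it offers.
- The arm moves only by the tool arm_command, never from a script. Its argument "deltas" is a list of rows, each an object of numbers: "x", "y", "z": the shift along the tool's x, y, z in units of 40 mm (1.0 is 40 mm); "rx", "ry", "rz": the turn, a rotation vector about the tool's x, y, z in units of 5 degrees (1.0 is 5 degrees). In form: [{"x": .., "y": .., "z": .., "rx": .., "ry": .., "rz": ..}, ...]. A call has 1 to 20 rows; each row is the pose to reach, as a shift and turn from the pose commanded when the call began, along the tool's axes at that moment; what a row does not reach only later rows make up. A row lasts 1/8 s, in which the tool goes at most 62.5 mm and 10.7 degrees, less where a joint would pass 70% of its speed; a pose out of reach is approached as far as the arm can. A call with a gripper value outside its range is refused whole. "jaw" is the opening, from 0 (shut) to 1 (fully open), set as the call begins (left out, the last holds). The fingers move at their own pace and stop on an object; the grip force is fixed at half the most. Time passes only in rows, so rows that repeat a pose let the fingers close. It gives the time, the measured TCP pose, the force and the opening at its end, in the units of the state.
- r.state(): the state, without advancing time (a new reading comes with each control period).
- r.get_image(name): name is "scene" or "top"; returns a dict with "image" (480x640x3 uint8, red, green, blue), "range_z" (480x640 float32, mm along the optical axis (not along the pixel's ray), 0 where there is no reading), "fx", "fy", "cx", "cy" (pixels), "extrinsics" (4x4, takes a point from camera to world coordinates). Camera axes: x right, y down, z forward; pixel columns grow to the right and rows downward; lengths in mm; the calibration is good to about 2 mm. A picture is of the moment at which its call begins.
- r.job_done(): hands the job in, once; it reports no verdict.
The state is a dict: "time": time; "joint_pos": joint angles; "dq": joint speeds; "effort": joint torques, N m; "position": TCP position; "ee_rot": TCP orientation; "wrist_force": force on the tool from outside, world axes, zero at the start; "ft_torque": the same for the moment, N m; "finger_gap": finger opening in mm.
Only numpy, scipy, OpenCV 4.12 (cv2) and the standard library are available. Lean on these libraries where they do the work, as an engineer would, in place of code of your own. Each camera call takes 0.05 s, during which the arm holds its last target. There are 200 camera calls.

TASK

The jar of sanitiser tablets on the cake-decorating bench is locked in its steel holder by a pin that runs across above its push-and-turn safety cap. Draw the pin right out, lay it in the two V notches of the holder's side arm and let go of it; then take the cap, press it down, twist it anticlockwise while pressed until it is free, and lift it off. Finish still holding the cap, level and right above the open jar, about 8 cm over its mouth, with the jar left seated in its holder, the pin in its notches and the other things on the bench where they stood.

Things in the scene. Friction and masses are not known exactly. Their poses are not given: they have to be found in the camera images.
- holder: Steel jar holder screwed to the bench; sizes in mm. Origin: centre of its base plate (110 x 120 x 4) on the bench, z up. Amid it a square well, 80 inside, 30 high, holds the jar. Two flat-bar uprights (30 wide along x, 5 thick) stand at y = +52.5 and -52.5, 153 high; each has a bore of 13 diameter along y, centred 141.5 above the bench. Pin grip and notch arm are on its -y side.
- bore (a point): Centre of the bore on the outer face of the -y upright: holder y = -55, 141.5 above the bench.
- notches (a point): Midway between two open-topped 45-degree V notches (holder x = 0, y = -85 and -172, each 4 thick, mouth 34 wide, lips 86 high) on an arm 24 wide, top at 58, that runs from the -y upright to y = -177. The point is on the axis of a shank lying in both, 75 above the bench. The parked pin lies along holder y, grip outward, tip outside the upright, its origin at y = -190 (-180 to -200 will do).
- pin: Loose locking pin, 80 g. Steel shank 8 thick, 125 long along +y from the origin; collar 24 thick, 4 long at y = 0 to -4; black round grip 18 thick, y = -4 to -44. At the start it runs through both bores along the holder's y, grip on the -y side, collar 2 to 7 off the upright, axis 139 above the bench, 7 above the cap. It slides out freely to holder -y: clear of the near bore after 125.
- pin_tip (a point): Centre of the end of the pin's shank. The pin's centre of mass lies on the shank, about 36 from the collar.
- pin_grip (a point): Middle of the pin's black grip, on its axis, 22 from the pin's origin, free from above; the fingers close across the pin, along the holder's x.
- jar: White square jar (76 x 76, 85 tall, 0.4 to 0.75 kg) standing loose in the well with 2 play a side, so it cannot turn. Origin: centre of its underside, 4 above the bench; axes as the holder's. On top a round open neck, 35 diameter, 32 high.
- jar_mouth (a point): Centre of the neck's rim, 117 above the jar's origin.
- cap: White ribbed push-and-turn cap, 54 diameter, 30 high, 45 g. Origin: centre of its lower edge, 98 above the jar's origin when on. Pressed at least 3, at most 5 (3 N to start, 10 N home), and kept pressed, it turns anticlockwise seen from above: free from 45 degrees, stopped at 80, so turn 60; then it lifts off. Unpressed it is locked by teeth 2.5 deep; pulling it then lifts the jar.
- cap_top (a point): Centre of the cap's flat top, 30 above the cap's origin, 132 above the bench when on. Nothing is in the way of fingers that close along the holder's x or up to 45 degrees either side of it.
- cap_liner (a joint): Sprung liner disc inside the cap (m): 0 as the cap sits locked, grows to 0.005 as the cap is pressed down on the neck, -0.002 when the cap is off.
- dosing_cup: Bystander: clear plastic cup, 54 diameter, 60 tall, near the holder. Origin at the centre of its underside.
- colour_jar: Bystander: small round jar of gel colour, 42 diameter, 55 tall, black lid, beside the holder. Origin at the centre of its underside.
- nozzle_a: Bystander: steel piping nozzle standing on its wide end, 25 diameter, 46 tall, near the holder. Origin at the centre of its underside.
- nozzle_b: Bystander: larger steel piping nozzle, 31 diameter, 51 tall, near the holder. Origin at the centre of its underside.
- bowl: Bystander: steel bowl, 150 diameter, 60 tall, on the right of the bench. Origin at the centre of its underside.
- spatula: Bystander: spatula lying on the right of the bench.
- spray: Bystander: white trigger spray bottle, 74 diameter, 205 tall, on the left of the bench. Origin at the centre of its underside.
Things that resemble listed ones, but are neither listed nor needed, are in the scene too. What is meant by the pin is not pink or purple, and is the larger of those in its own colour.

How it is judged:
By the outcome, as a careful person would: the job done as asked, in the order asked, and still so for the second after the job is handed in, while the arm keeps its last pose, push and grip.
It also fails if it takes over 54 s, if anything falls off the work surface, if the arm or the gripper's body presses on something with over 40 N, if the wrist force passes 120 N, or if a joint passes its speed limit or range.

## Working session

There is one attempt and no reset: what is moved stays moved. The work goes in short steps, Python scripts to look and compute and a tool call to move; the robot and the scene stay as the last step left them, time stands still between calls to the robot, and variables do not carry over. Pictures are saved under pics/ and viewed, about 8 in all and at most 12, crops included, and the job is handed in when it is done.

Besides the shell and the picture viewer there is one more tool, called after "Request:" as name(argument=value, ...) on one line, values as JSON. arm_command: Moves the arm, as the interface text tells. Its arguments: {"type":"object","properties":{"deltas":{"type":"array"},"jaw":{"type":"number"}},"required":["deltas"]}

```bash
mkdir -p pics; cat > h.py <<'E'
import numpy as np, cv2
from plant import r
from scipy.spatial.transform import Rotation as R
def shot(n,f=None):
    d=r.get_image(n)
    np.savez('%s.npz'%(f or n),**d)
    return d
def load(f): return dict(np.load('%s.npz'%f))
def px(d,u,v,z=None):
    if z is None:
        w=d['range_z'][int(v)-1:int(v)+2,int(u)-1:int(u)+2]; w=w[w>0]; z=np.median(w) if w.size else np.nan
    p=np.array([(u-d['cx'])/d['fx']*z,(v-d['cy'])/d['fy']*z,z,1]); return (d['extrinsics']@p)[:3]
def ray(d,u,v):
    E=d['extrinsics']; k=E[:3,:3]@np.array([(u-d['cx'])/d['fx'],(v-d['cy'])/d['fy'],1]); return E[:3,3],k/np.linalg.norm(k)
def atz(d,u,v,h):
    o,k=ray(d,u,v); return o+k*(h-o[2])/k[2]
def tri(d1,p1,d2,p2):
    o1,k1=ray(d1,*p1);o2,k2=ray(d2,*p2)
    s=np.linalg.lstsq(np.c_[k1,-k2],o2-o1,rcond=None)[0]
    a,b=o1+k1*s[0],o2+k2*s[1]; return (a+b)/2,np.linalg.norm(a-b)
def proj(d,p):
    q=np.linalg.inv(d['extrinsics'])@np.r_[p,1]; return d['fx']*q[0]/q[2]+d['cx'],d['fy']*q[1]/q[2]+d['cy']
def save(d,n,box=None,s=1):
    i=d['image'][...,::-1]
    if box: i=i[box[1]:box[3],box[0]:box[2]]
    cv2.imwrite('pics/%s.png'%n,cv2.resize(i,None,fx=s,fy=s,interpolation=cv2.INTER_CUBIC))
def delta(p,q=None):
    s=r.state(); T=R.from_quat(s['ee_rot']); return T.inv().apply(np.array(p)-s['position'])/40
E
python3 - <<'E'
from h import *
for n in('scene','top'):
    d=shot(n); save(d,n); print(n,d['fx'],d['cx'],d['cy'],d['extrinsics'].round(3).tolist())
s=r.state(); print(s); print(R.from_quat(s['ee_rot']).as_matrix().round(4))
E
```

```text
scene 524.5018669279913 320.60341310844564 241.55369269316154 [[-0.703, 0.531, -0.474, 1104.354], [0.712, 0.528, -0.464, 550.047], [0.004, -0.663, -0.748, 1005.341], [0.0, 0.0, 0.0, 1.0]]
top 511.83193953458004 319.798953652914 238.01180916702967 [[-0.009, -0.978, 0.21, 341.168], [-1.0, 0.01, 0.003, -0.468], [-0.006, -0.21, -0.978, 1152.824], [0.0, 0.0, 0.0, 1.0]]
{'time': 0.1, 'joint_pos': array([ 1.16539276e+00,  3.00381103e-01,  1.52149916e+00, -3.10062126e-05,
        1.32069055e+00, -6.65855971e-02]), 'dq': array([ 7.63296351e-04, -1.52485124e-03, -1.92243638e-03, -4.25218281e-04,
        3.44084840e-05, -1.24842104e-04]), 'effort': array([-8.18390799e-05, -5.44378209e+01, -3.62369013e+01, -6.28340013e-05,
        3.09777155e-03, -1.96515082e-06]), 'position': array([182.73093735, 518.55382205, 238.8053335 ]), 'ee_rot': array([ 1.68596014e-01,  9.85685114e-01, -4.79034765e-04, -9.97491238e-05]), 'wrist_force': array([ 0.0503937 , -0.13627842, -0.81049432]), 'ft_torque': array([ 0.02759051, -0.05965352, -0.02891595]), 'finger_gap': 85.69321186798086}
[[-9.432e-01  3.324e-01 -4.000e-04]
 [ 3.324e-01  9.432e-01 -9.000e-04]
 [ 0.000e+00 -1.000e-03 -1.000e+00]]
```

View pics/scene.png

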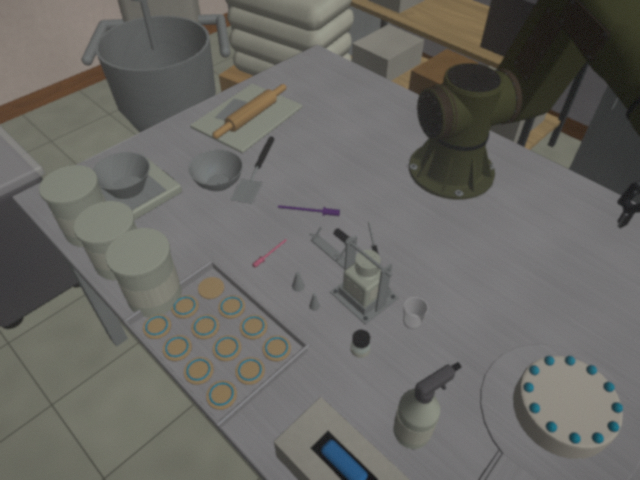

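View pics/top.png

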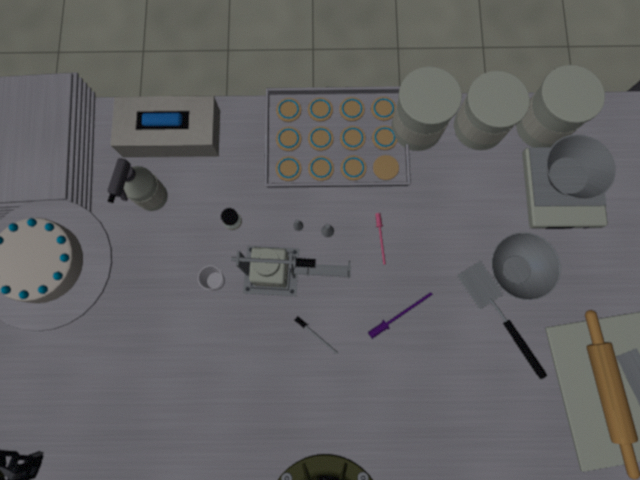

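Pin candidates in the top view: black grip in the holder (305,263), a small loose black one (302,322), a pink one (379,220) and a purple one (380,328). I choose the larger black one in the holder (scene 342,236) and check it in a close crop.

```bash
python3 - <<'E'
from h import *
a=load('scene');b=load('top')
i=a['image'][210:330,290:430,::-1]; j=b['image'][230:310,225:365,::-1]
f=lambda x,s:cv2.resize(x,None,fx=s,fy=s,interpolation=cv2.INTER_CUBIC)
i=f(i,5)[:, :]; j=f(j,5)
cv2.imwrite('pics/c1.png',cv2.convertScaleAbs(i,alpha=1.5)); cv2.imwrite('pics/c2.png',cv2.convertScaleAbs(j,alpha=1.5))
E
```

```text
(no output)
```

View pics/c1.png

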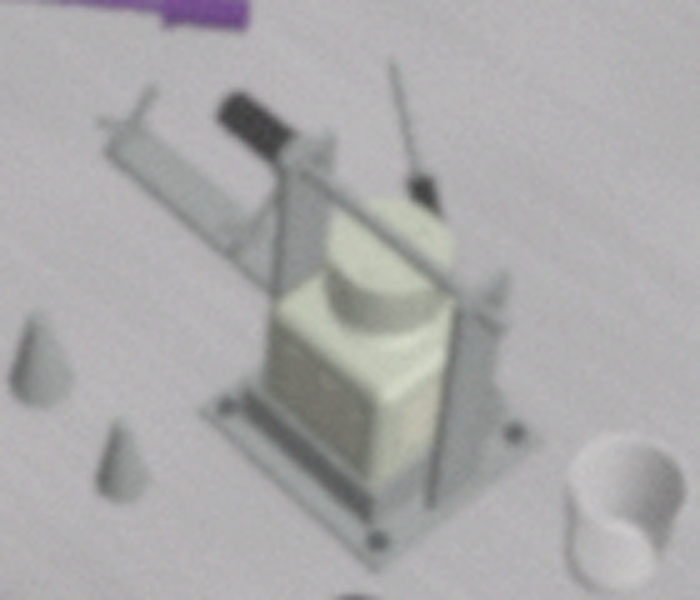

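View pics/c2.png

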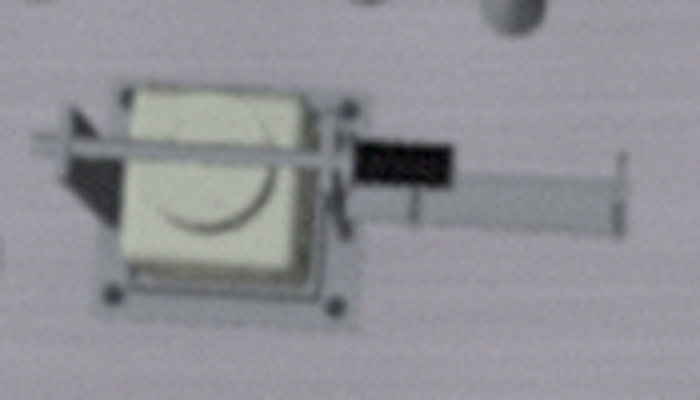

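```bash
python3 - <<'E'
from h import *
a=load('scene');b=load('top')
A=lambda x,y:(290+(x+.5)/5-.5,210+(y+.5)/5-.5); B=lambda x,y:(225+(x+.5)/5-.5,230+(y+.5)/5-.5)
P={'bolt+x-y':((229,405),(350,108)),'bolt+x+y':((377,540),(128,97)),'bolt-x+y':((515,433),(113,295)),
'gripout':((235,108),(452,166)),'gripin':((285,142),(356,162)),'lip+':((100,122),(622,152)),'lip-':((152,90),(622,237)),'captop':((391,246),(208,165)),'tip':((503,322),(34,143))}
for k,(p,q) in P.items(): print(k,[x.round(1) for x in tri(a,A(*p),b,B(*q))],'depth',px(a,*A(*p)).round(0),px(b,*B(*q)).round(0))
bs=[B(128,97),B(350,108),B(113,295),B(336,307)]
w=np.array([atz(b,*p,6) for p in bs]); print('base bolts z6',w.round(1),w.mean(0))
d=(w[1]-w[0]+w[3]-w[2]); e=w[0]-w[2]+w[1]-w[3]; print('-y dir',d/np.linalg.norm(d),'x dir',e/np.linalg.norm(e))
E
```

```text
bolt+x-y [array([556.7,  62.3,   5.1]), np.float64(2.4)] depth [556.  63.   5.] [557.  61.   5.]
bolt+x+y [array([563.6, 162.8,   5.3]), np.float64(0.1)] depth [564. 163.   6.] [563. 162.   8.]
bolt-x+y [array([472.9, 168.3,   3.7]), np.float64(0.7)] depth [474. 170.   6.] [473. 168.   6.]
gripout [array([507.6,  14.4, 136.9]), np.float64(2.9)] depth [512.  21. 145.] [508.  13. 138.]
gripin [array([510.1,  50.5, 143.7]), np.float64(2.4)] depth [513.  51. 147.] [509.  51. 148.]
lip+ [array([522.1, -57.4,  83.2]), np.float64(1.5)] depth [ 471. -109.    3.] [537. -63.  -2.]
lip- [array([486.7, -57.2,  78.7]), np.float64(0.9)] depth [487. -56.  79.] [486. -57.  82.]
captop [array([511.3, 113. , 126.3]), np.float64(1.2)] depth [518. 119. 137.] [509. 111. 140.]
tip [array([518.8, 181. , 140.8]), np.float64(0.2)] depth [519. 181. 141.] [519. 181. 143.]
base bolts z6 [[563.4 162.7   6. ]
 [557.3  61.3   6. ]
 [472.9 167.7   6. ]
 [466.5  67.5   6. ]] [515.00969644 114.81793159   6.        ]
-y dir [-0.06185205 -0.99808533  0.        ] x dir [ 0.99811563 -0.06136113  0.        ]
```

The crops show the black-gripped pin through both uprights above the white cap. In the c2 crop the grip runs from (356,162) to (452,166) and the outer notch lips are at (622,152) and (622,237). The holder centre comes out at about (515, 115) with a yaw of -3.5°. The lip midpoint (504,-57) matches the predicted (504.4,-56.9), and the pin origin is at holder y ≈ -58. The other black pin, lying loose, is smaller.

```bash
cat >> h.py <<'E'
C=np.array([515.,114.8]); X=np.array([.9981,-.0616]); Y=np.array([.0616,.9981])
def hp(x,y,z): return np.r_[C+x*X+y*Y,z]
def where():
    s=r.state(); p=s['position'][:2]-C; M=R.from_quat(s['ee_rot']).as_matrix()
    print('t %.2f holder xy %.1f %.1f z %.1f yaw-err %.2f tilt'%(s['time'],p@X,p@Y,s['position'][2],np.degrees(np.arctan2(M[1,1],M[0,1]))+3.53),M[:2,2].round(4),'F',s['wrist_force'].round(1),'gap %.1f'%s['finger_gap'],'q',s['joint_pos'].round(2))
E
python3 - <<'E'
from h import *
T=R.from_matrix(np.c_[np.r_[Y,0],np.r_[X,0],[0,0,-1]])
s=r.state(); print(delta(hp(0,-80,200)), np.degrees((R.from_quat(s['ee_rot']).inv()*T).as_rotvec())/5)
E
```

```text
[-11.73664438  -8.68186307   0.97821244] [-9.85893743e-03  6.90414151e-03  1.48238606e+01]
```

Request:
arm_command(deltas=[{"x":-5.87,"y":-4.34,"z":0.3,"rx":0,"ry":0,"rz":7.4},{"x":-5.87,"y":-4.34,"z":0.3,"rx":0,"ry":0,"rz":7.4},{"x":-5.87,"y":-4.34,"z":0.3,"rx":0,"ry":0,"rz":7.4},{"x":-5.87,"y":-4.34,"z":0.3,"rx":0,"ry":0,"rz":7.4},{"x":-11.74,"y":-8.68,"z":0.98,"rx":-0.01,"ry":0.01,"rz":14.82},{"x":-11.74,"y":-8.68,"z":0.98,"rx":-0.01,"ry":0.01,"rz":14.82},{"x":-11.74,"y":-8.68,"z":0.98,"rx":-0.01,"ry":0.01,"rz":14.82},{"x":-11.74,"y":-8.68,"z":0.98,"rx":-0.01,"ry":0.01,"rz":14.82},{"x":-11.74,"y":-8.68,"z":0.98,"rx":-0.01,"ry":0.01,"rz":14.82},{"x":-11.74,"y":-8.68,"z":0.98,"rx":-0.01,"ry":0.01,"rz":14.82},{"x":-11.74,"y":-8.68,"z":0.98,"rx":-0.01,"ry":0.01,"rz":14.82},{"x":-11.74,"y":-8.68,"z":0.98,"rx":-0.01,"ry":0.01,"rz":14.82},{"x":-11.74,"y":-8.68,"z":0.98,"rx":-0.01,"ry":0.01,"rz":14.82},{"x":-11.74,"y":-8.68,"z":0.98,"rx":-0.01,"ry":0.01,"rz":14.82}], jaw=1)

```text
time: 1.85
position: [510.1, 35.9, 200.3]
ee_rot: [0.728, 0.686, 0.001, -0.0]
wrist_force: [0.5, -0.0, -0.2]
finger_gap: 85.4
```

```bash
python3 - <<'E'
from h import *
where(); print(delta(hp(0,-80,128)))
E
```

```text
t 1.85 holder xy -0.0 -79.1 z 200.3 yaw-err 0.08 tilt [0.0006 0.0011] F [ 0.5 -0.  -0.2] gap 85.4 q [-0.    0.25  1.68  0.    1.21  0.06]
[-2.48828429e-02 -2.46532766e-05  1.80765660e+00]
```

Request:
arm_command(deltas=[{"x":-0.02,"z":1.0},{"x":-0.02,"z":1.8},{"x":-0.02,"z":1.8}])

```text
schema error: expected keys x, y, z, rx, ry, rz
```

Request:
arm_command(deltas=[{"z":0},{"z":0},{"z":0},{"z":0},{"z":0},{"z":0}], jaw=0)

```text
schema error: expected keys x, y, z, rx, ry, rz
```

```bash
python3 - <<'E'
from h import *
where(); d=shot('scene','s2'); save(d,'s2',(280,200,420,320),5)
E
```

```text
t 1.85 holder xy -0.0 -79.1 z 200.3 yaw-err 0.08 tilt [0.0006 0.0011] F [ 0.5 -0.  -0.2] gap 85.4 q [-0.    0.25  1.68  0.    1.21  0.06]
```

View pics/s2.png

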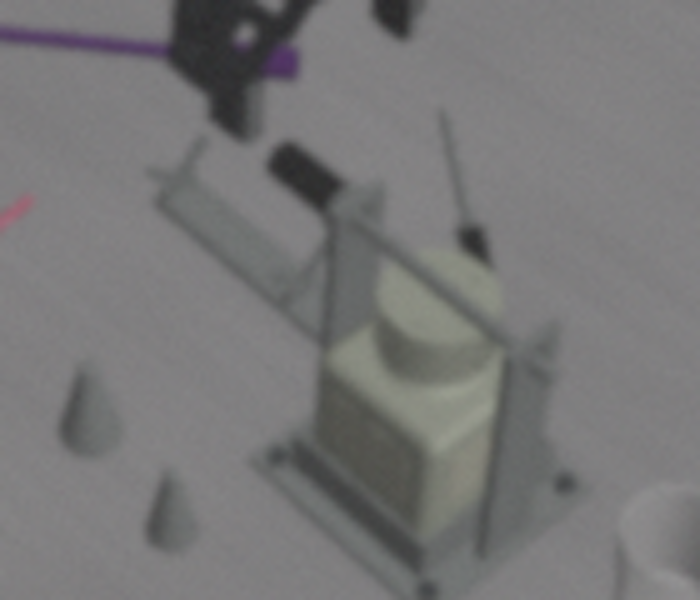

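Both moves were refused because every row needs all six keys. The picture shows the gripper above the grip (285,165), pin untouched.

Request:
arm_command(deltas=[{"x":-0.02,"y":0,"z":1.0,"rx":0,"ry":0,"rz":0},{"x":-0.02,"y":0,"z":1.8,"rx":0,"ry":0,"rz":0},{"x":-0.02,"y":0,"z":1.8,"rx":0,"ry":0,"rz":0},{"x":-0.02,"y":0,"z":1.8,"rx":0,"ry":0,"rz":0}])

```text
time: 2.4
position: [510.9, 34.6, 129.5]
ee_rot: [0.728, 0.685, 0.001, 0.0]
wrist_force: [-0.2, -0.3, -0.1]
finger_gap: 85.3
```

Request:
arm_command(deltas=[{"x":0,"y":0,"z":0,"rx":0,"ry":0,"rz":0},{"x":0,"y":0,"z":0,"rx":0,"ry":0,"rz":0},{"x":0,"y":0,"z":0,"rx":0,"ry":0,"rz":0},{"x":0,"y":0,"z":0,"rx":0,"ry":0,"rz":0},{"x":0,"y":0,"z":0,"rx":0,"ry":0,"rz":0},{"x":0,"y":0,"z":0,"rx":0,"ry":0,"rz":0}], jaw=0)

```text
time: 3.15
position: [510.3, 34.5, 128.2]
ee_rot: [0.728, 0.685, 0.0, -0.0]
wrist_force: [-1.6, 0.3, 3.9]
finger_gap: 16.1
```

```bash
python3 - <<'E'
from h import *
where(); d=shot('scene','s3'); save(d,'s3',(270,180,410,300),5)
E
```

```text
t 3.15 holder xy 0.2 -80.4 z 128.2 yaw-err 0.02 tilt [0.0003 0.0011] F [-1.6  0.3  3.9] gap 16.1 q [-0.    0.34  1.75  0.    1.05  0.06]
```

View pics/s3.png

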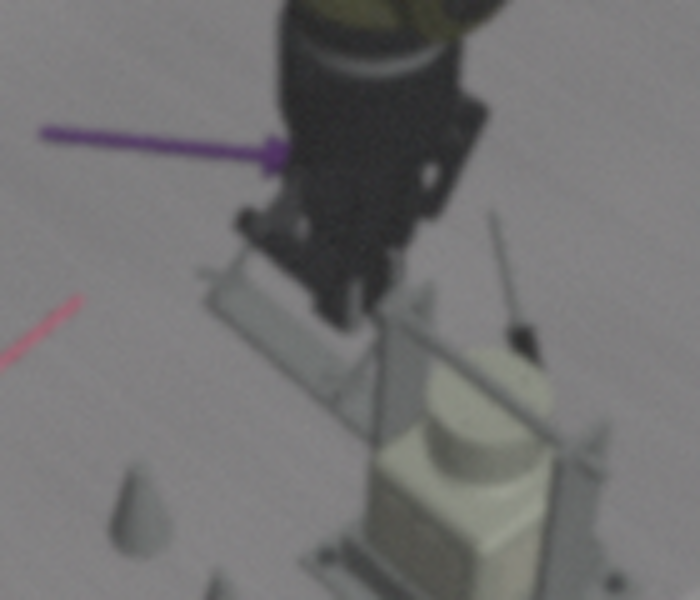

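Request:
arm_command(deltas=[{"x":0,"y":0,"z":-0.04,"rx":0,"ry":0,"rz":0},{"x":0,"y":0,"z":-0.06,"rx":0,"ry":0,"rz":0},{"x":0,"y":0,"z":-0.06,"rx":0,"ry":0,"rz":0},{"x":-0.25,"y":0,"z":-0.06,"rx":0,"ry":0,"rz":0},{"x":-0.5,"y":0,"z":-0.06,"rx":0,"ry":0,"rz":0},{"x":-0.5,"y":0,"z":-0.06,"rx":0,"ry":0,"rz":0}])

```text
time: 3.95
position: [509.0, 13.6, 130.5]
ee_rot: [0.729, 0.685, 0.0, -0.0]
wrist_force: [0.5, -0.1, -0.9]
finger_gap: 16.2
```

```bash
python3 - <<'E'
from h import *
where(); d=shot('scene','s4'); save(d,'s4',(260,180,420,300),5)
b=shot('top','t4')
i=b['image'][220:320,220:380,::-1]; j=d['image'][180:300,260,::-1]
cv2.imwrite('pics/s4.png',np.vstack([cv2.resize(x,None,fx=4.5,fy=4.5,interpolation=2) for x in (d['image'][225:290,270:410,::-1],i[15:80,:140])]))
E
```

```text
t 3.95 holder xy 0.3 -101.4 z 130.5 yaw-err -0.06 tilt [0.0002 0.0011] F [ 0.5 -0.1 -0.9] gap 16.2 q [-0.05  0.33  1.75  0.    1.06  0.02]
```

View pics/s4.png

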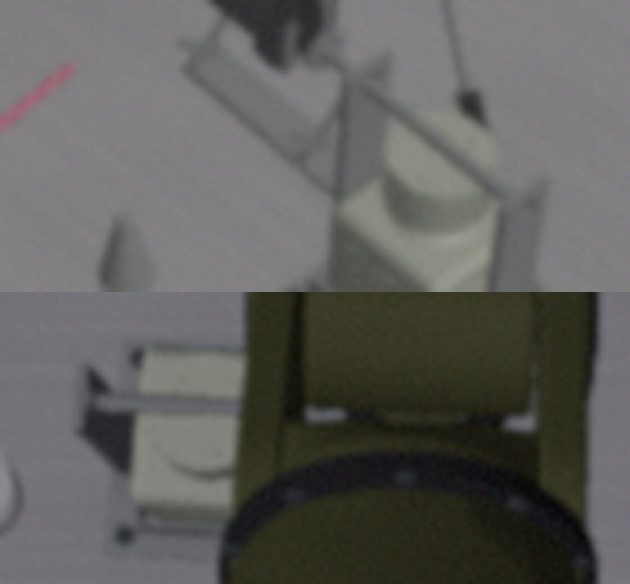

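Request:
arm_command(deltas=[{"x":-0.6,"y":0,"z":0,"rx":0,"ry":0,"rz":0},{"x":-1.2,"y":0,"z":0,"rx":0,"ry":0,"rz":0},{"x":-1.8,"y":0,"z":0,"rx":0,"ry":0,"rz":0},{"x":-2.4,"y":0,"z":0,"rx":0,"ry":0,"rz":0},{"x":-2.78,"y":0,"z":0,"rx":0,"ry":0,"rz":0},{"x":-2.78,"y":0,"z":0,"rx":0,"ry":0,"rz":0},{"x":-2.78,"y":0,"z":0,"rx":0,"ry":0,"rz":0}])

```text
time: 4.92
position: [502.3, -95.9, 130.3]
ee_rot: [0.728, 0.685, 0.0, -0.0]
wrist_force: [-0.4, 0.8, -1.0]
finger_gap: 16.2
```

```bash
python3 - <<'E'
from h import *
where(); d=shot('scene','s5'); save(d,'s5',(250,170,390,290),5)
for p in (hp(0,-65,141.5),hp(0,-190,141.5)): u=proj(d,p); print((u[0]-250)*5,(u[1]-170)*5)
E
```

```text
t 4.92 holder xy 0.3 -211.1 z 130.3 yaw-err 0.04 tilt [0.0002 0.0013] F [-0.4  0.8 -1. ] gap 16.2 q [-0.26  0.34  1.75  0.    1.06 -0.2 ]
483.06441945637914 344.1630974148019
297.501388700463 194.66397686243582
```

View pics/s5.png

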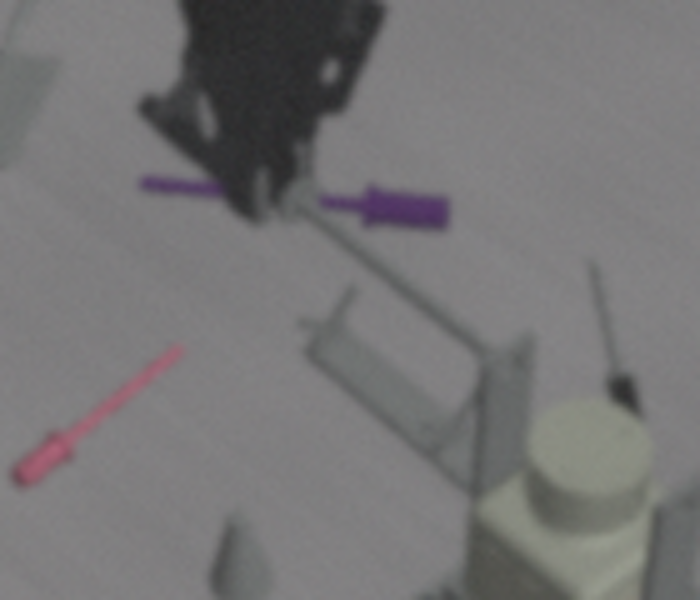

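The pin runs level behind the grip, with its tip at (485,350) just outside the upright; I predicted (483,344). I pull it 3 mm further, then lower it.

Request:
arm_command(deltas=[{"x":-0.08,"y":0,"z":0,"rx":0,"ry":0,"rz":0},{"x":-0.08,"y":0,"z":0.4,"rx":0,"ry":0,"rz":0},{"x":-0.08,"y":0,"z":0.8,"rx":0,"ry":0,"rz":0},{"x":-0.08,"y":0,"z":1.2,"rx":0,"ry":0,"rz":0},{"x":-0.08,"y":0,"z":1.5,"rx":0,"ry":0,"rz":0},{"x":-0.08,"y":0,"z":1.6,"rx":0,"ry":0,"rz":0},{"x":-0.08,"y":0,"z":1.65,"rx":0,"ry":0,"rz":0},{"x":-0.08,"y":0,"z":1.65,"rx":0,"ry":0,"rz":0}])

```text
time: 5.98
position: [502.0, -99.6, 64.7]
ee_rot: [0.728, 0.685, 0.0, -0.0]
wrist_force: [-4.7, 0.8, 3.4]
finger_gap: 16.1
```

```bash
python3 - <<'E'
from h import *
where(); d=shot('scene','s6'); save(d,'s6',(270,200,390,290),6)
E
```

```text
t 5.97 holder xy 0.3 -214.8 z 64.7 yaw-err 0.03 tilt [0.0002 0.0011] F [-4.7  0.8  3.4] gap 16.1 q [-0.27  0.44  1.79  0.    0.92 -0.21]
```

View pics/s6.png

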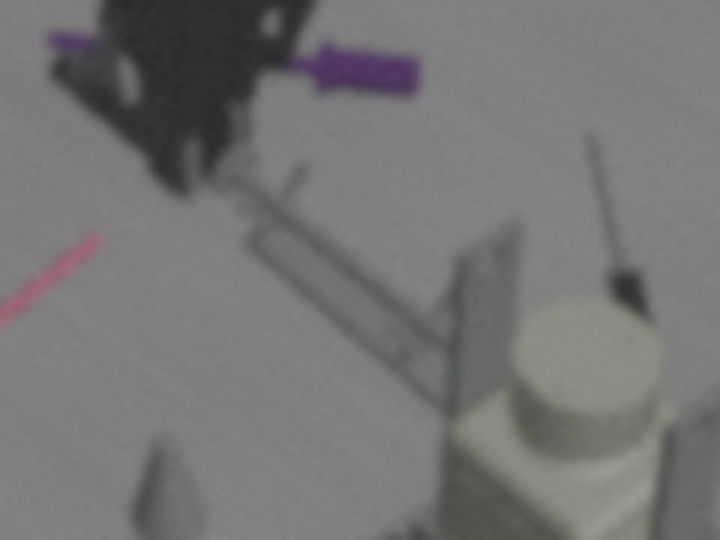

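Contact is on the +x flank of the notches (Fx -4.7 N, Fz +3.4 N). I ease 1 mm to -x and settle lower before letting go.

Request:
arm_command(deltas=[{"x":0,"y":-0.03,"z":0,"rx":0,"ry":0,"rz":0},{"x":0,"y":-0.03,"z":0.02,"rx":0,"ry":0,"rz":0},{"x":0,"y":-0.03,"z":0.02,"rx":0,"ry":0,"rz":0}])

```text
time: 6.4
position: [501.1, -99.6, 63.8]
ee_rot: [0.728, 0.685, 0.001, -0.0]
wrist_force: [-0.7, 0.3, 3.6]
finger_gap: 16.0
```

```bash
python3 - <<'E'
from h import *
where()
E
```

```text
t 6.40 holder xy -0.7 -214.9 z 63.8 yaw-err 0.01 tilt [0.0009 0.0009] F [-0.7  0.3  3.6] gap 16.0 q [-0.27  0.44  1.79  0.    0.92 -0.21]
```

Request:
arm_command(deltas=[{"x":0,"y":0,"z":0,"rx":0,"ry":0,"rz":0},{"x":0,"y":0,"z":0,"rx":0,"ry":0,"rz":0},{"x":0,"y":0,"z":0,"rx":0,"ry":0,"rz":0},{"x":0,"y":0,"z":0,"rx":0,"ry":0,"rz":0},{"x":0,"y":0,"z":-0.5,"rx":0,"ry":0,"rz":0},{"x":0,"y":0,"z":-1.5,"rx":0,"ry":0,"rz":0},{"x":0,"y":0,"z":-3.0,"rx":0,"ry":0,"rz":0},{"x":0,"y":0,"z":-3.7,"rx":0,"ry":0,"rz":0},{"x":0,"y":0,"z":-3.7,"rx":0,"ry":0,"rz":0}], jaw=1)

```text
time: 7.52
position: [501.5, -99.9, 213.6]
ee_rot: [0.728, 0.685, 0.002, 0.001]
wrist_force: [0.1, 0.1, -0.7]
finger_gap: 85.2
```

```bash
python3 - <<'E'
from h import *
where(); d=shot('scene','s7'); save(d,'s7',(270,200,430,320),5); b=shot('top','t7')
for n,p in (('tip',hp(-.8,-67,75)),('collar',hp(-.8,-192,75)),('end',hp(-.8,-236,75)),('cap',hp(-.8,0,132))): u=proj(d,p); print(n,(u[0]-270)*5,(u[1]-200)*5)
E
```

```text
t 7.53 holder xy -0.3 -215.1 z 213.6 yaw-err 0.02 tilt [0.0041 0.    ] F [ 0.1  0.1 -0.7] gap 85.2 q [-0.27  0.24  1.66  0.    1.24 -0.21]
tip 375.38896645110697 286.9614521683161
collar 197.65126218535954 138.98174295525223
end 139.1083014660228 90.24042304506395
cap 487.3016651757351 291.5176881165016
```

View pics/s7.png

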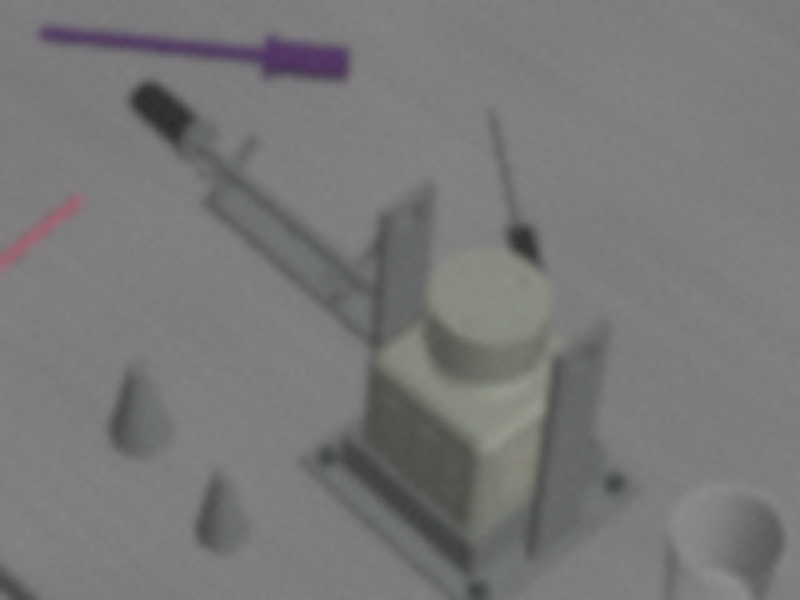

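The pin is parked where predicted, with the collar at (197,139) and the tip at (375,287). Next I refine the cap centre from the depth data in both views.

```bash
python3 - <<'E'
from h import *
for n in('s7','top','t7'):
    d=load(n); v,u=np.mgrid[0:480,0:640]; z=d['range_z']
    P=np.stack([(u-d['cx'])/d['fx']*z,(v-d['cy'])/d['fy']*z,z,np.ones_like(z)],-1)@d['extrinsics'].T
    x=P[...,0]-C[0];y=P[...,1]-C[1]; hx=x*X[0]+y*X[1]; hy=x*Y[0]+y*Y[1]; h=P[...,2]
    m=(np.hypot(hx,hy)<36)&(h>122)&(h<137)&(z>0)&(d['image'].min(-1)>0)
    if m.sum()>20:
        print(n,m.sum(),'h',np.median(h[m]).round(1),'mean',hx[m].mean().round(1),hy[m].mean().round(1),'mid',[np.percentile(q[m],[1,99]).round(1) for q in(hx,hy)])
print(delta(hp(-.8,0,200)))
E
```

```text
s7 447 h 131.5 mean 2.9 3.1 mid [array([-24.6,  27.3]), array([-24.3,  27.5])]
top 468 h 132.1 mean -3.8 -1.0 mid [array([-28.6,  23.2]), array([-25.7,  24.1])]
t7 579 h 132.2 mean -3.0 -1.1 mid [array([-28.1,  23. ]), array([-26.7,  24.7])]
[5.37263603 0.01197306 0.2788341 ]
```

Cap top height is 132 mm (as stated), and its centre is at holder (-0.7, 0.2). Next I move over it with the jaws turned 30° clockwise.

Request:
arm_command(deltas=[{"x":1.4,"y":0,"z":0,"rx":0,"ry":0,"rz":2},{"x":2.8,"y":0,"z":0,"rx":0,"ry":0,"rz":4},{"x":4.2,"y":0,"z":0,"rx":0,"ry":0,"rz":6},{"x":5.38,"y":0,"z":0,"rx":0,"ry":0,"rz":6},{"x":5.38,"y":0,"z":0.2,"rx":0,"ry":0,"rz":6},{"x":5.38,"y":0,"z":0.3,"rx":0,"ry":0,"rz":6},{"x":5.38,"y":0,"z":0.3,"rx":0,"ry":0,"rz":6},{"x":5.38,"y":0,"z":0.3,"rx":0,"ry":0,"rz":6}], jaw=1)

```text
time: 8.62
position: [514.2, 114.2, 199.8]
ee_rot: [0.881, 0.473, 0.0, -0.0]
wrist_force: [0.2, -0.0, -0.0]
finger_gap: 85.5
```

```bash
python3 - <<'E'
from h import *
where(); print(delta(hp(-.7,.2,108)))
E
```

```text
t 8.62 holder xy -0.8 -0.6 z 199.8 yaw-err -30.06 tilt [0.0003 0.0011] F [ 0.2 -0.  -0. ] gap 85.5 q [0.15 0.28 1.64 0.   1.22 0.73]
[ 0.01677104 -0.00708214  2.29580851]
```

Request:
arm_command(deltas=[{"x":0.02,"y":-0.01,"z":0.6,"rx":0,"ry":0,"rz":0},{"x":0.02,"y":-0.01,"z":1.2,"rx":0,"ry":0,"rz":0},{"x":0.02,"y":-0.01,"z":1.8,"rx":0,"ry":0,"rz":0},{"x":0.02,"y":-0.01,"z":2.2,"rx":0,"ry":0,"rz":0},{"x":0.02,"y":-0.01,"z":2.3,"rx":0,"ry":0,"rz":0},{"x":0.02,"y":-0.01,"z":2.3,"rx":0,"ry":0,"rz":0}])

```text
time: 9.38
position: [514.4, 116.0, 108.2]
ee_rot: [0.881, 0.473, 0.001, -0.0]
wrist_force: [-0.6, 0.2, 0.1]
finger_gap: 85.7
```

Request:
arm_command(deltas=[{"x":0,"y":0,"z":0,"rx":0,"ry":0,"rz":0},{"x":0,"y":0,"z":0,"rx":0,"ry":0,"rz":0},{"x":0,"y":0,"z":0,"rx":0,"ry":0,"rz":0},{"x":0,"y":0,"z":0,"rx":0,"ry":0,"rz":0},{"x":0,"y":0,"z":0,"rx":0,"ry":0,"rz":0},{"x":0,"y":0,"z":0,"rx":0,"ry":0,"rz":0}], jaw=0)

```text
time: 10.12
position: [514.3, 116.2, 107.9]
ee_rot: [0.881, 0.473, 0.001, -0.0]
wrist_force: [0.5, 0.5, 4.4]
finger_gap: 52.9
```

```bash
python3 - <<'E'
from h import *
where(); print(r.state()['ft_torque'].round(2))
E
```

```text
t 10.12 holder xy -0.7 1.3 z 107.9 yaw-err -29.98 tilt [0.0008 0.0012] F [0.5 0.5 4.4] gap 52.9 q [0.15 0.4  1.72 0.   1.02 0.74]
[ 0.08 -0.19 -0.04]
```

Request:
arm_command(deltas=[{"x":0,"y":0,"z":0.04,"rx":0,"ry":0,"rz":0},{"x":0,"y":0,"z":0.07,"rx":0,"ry":0,"rz":0},{"x":0,"y":0,"z":0.09,"rx":0,"ry":0,"rz":0},{"x":0,"y":0,"z":0.09,"rx":0,"ry":0,"rz":0},{"x":0,"y":0,"z":0.09,"rx":0,"ry":0,"rz":0}])

```text
time: 10.75
position: [514.4, 116.2, 104.6]
ee_rot: [0.881, 0.473, 0.001, -0.0]
wrist_force: [-0.9, 0.0, 8.1]
finger_gap: 52.7
```

```bash
python3 - <<'E'
from h import *
where(); print(r.state()['ft_torque'].round(2))
E
```

```text
t 10.75 holder xy -0.7 1.3 z 104.6 yaw-err -29.98 tilt [0.0011 0.0012] F [-0.9  0.   8.1] gap 52.7 q [0.15 0.4  1.72 0.   1.02 0.74]
[0.05 0.07 0.  ]
```

8.1 N corresponds to about 3.6 mm of press. I add a little more and start the twist.

Request:
arm_command(deltas=[{"x":0,"y":0,"z":0.02,"rx":0,"ry":0,"rz":0},{"x":0,"y":0,"z":0.02,"rx":0,"ry":0,"rz":-0.5},{"x":0,"y":0,"z":0.02,"rx":0,"ry":0,"rz":-1},{"x":0,"y":0,"z":0.02,"rx":0,"ry":0,"rz":-2},{"x":0,"y":0,"z":0.02,"rx":0,"ry":0,"rz":-3},{"x":0,"y":0,"z":0.02,"rx":0,"ry":0,"rz":-3}])

```text
time: 11.5
position: [514.5, 116.2, 103.9]
ee_rot: [0.811, 0.585, 0.001, -0.0]
wrist_force: [-1.0, -0.3, 10.2]
finger_gap: 52.6
```

```bash
python3 - <<'E'
from h import *
where(); print(r.state()['ft_torque'].round(2))
E
```

```text
t 11.50 holder xy -0.6 1.3 z 103.9 yaw-err -14.91 tilt [0.0013 0.0013] F [-1.  -0.3 10.2] gap 52.6 q [0.15 0.4  1.72 0.   1.01 0.47]
[0.07 0.12 0.05]
```

Request:
arm_command(deltas=[{"x":0,"y":0,"z":0,"rx":0,"ry":0,"rz":-1},{"x":0,"y":0,"z":0,"rx":0,"ry":0,"rz":-2},{"x":0,"y":0,"z":0,"rx":0,"ry":0,"rz":-3},{"x":0,"y":0,"z":0,"rx":0,"ry":0,"rz":-4},{"x":0,"y":0,"z":0,"rx":0,"ry":0,"rz":-5},{"x":0,"y":0,"z":0,"rx":0,"ry":0,"rz":-6},{"x":0,"y":0,"z":0,"rx":0,"ry":0,"rz":-7},{"x":0,"y":0,"z":0,"rx":0,"ry":0,"rz":-8},{"x":0,"y":0,"z":0,"rx":0,"ry":0,"rz":-9.2},{"x":0,"y":0,"z":0,"rx":0,"ry":0,"rz":-9.2},{"x":0,"y":0,"z":0,"rx":0,"ry":0,"rz":-9.2}])

```text
time: 12.88
position: [514.3, 116.2, 103.8]
ee_rot: [0.519, 0.855, 0.001, 0.0]
wrist_force: [-1.9, -0.4, 10.4]
finger_gap: 52.9
```

```bash
python3 - <<'E'
from h import *
where(); print(r.state()['ft_torque'].round(2))
E
```

```text
t 12.88 holder xy -0.8 1.3 z 103.8 yaw-err 31.03 tilt [0.0008 0.0012] F [-1.9 -0.4 10.4] gap 52.9 q [ 0.15  0.4   1.72  0.    1.01 -0.33]
[0.03 0.33 0.06]
```

Request:
arm_command(deltas=[{"x":0,"y":0,"z":-0.05,"rx":0,"ry":0,"rz":0},{"x":0,"y":0,"z":-0.1,"rx":0,"ry":0,"rz":0},{"x":0,"y":0,"z":-0.17,"rx":0,"ry":0,"rz":0},{"x":0,"y":0,"z":-0.25,"rx":0,"ry":0,"rz":0},{"x":0,"y":0,"z":-0.25,"rx":0,"ry":0,"rz":0}])

```text
time: 13.5
position: [513.9, 116.1, 113.2]
ee_rot: [0.519, 0.855, 0.0, -0.0]
wrist_force: [-0.2, 0.3, -0.3]
finger_gap: 53.1
```

```bash
python3 - <<'E'
from h import *
where(); print(r.state()['ft_torque'].round(2))
E
```

```text
t 13.50 holder xy -1.1 1.2 z 113.2 yaw-err 31.01 tilt [-0.0004  0.001 ] F [-0.2  0.3 -0.3] gap 53.1 q [ 0.15  0.39  1.72  0.    1.04 -0.33]
[ 0.05 -0.05  0.01]
```

Wrist force is only -0.3 N, so the cap is free and the jar stays down. Lifting to 8 cm over the mouth (TCP z ≈ 207).

Request:
arm_command(deltas=[{"x":0,"y":0,"z":-0.4,"rx":0,"ry":0,"rz":0},{"x":0,"y":0,"z":-0.9,"rx":0,"ry":0,"rz":0},{"x":0,"y":0,"z":-1.4,"rx":0,"ry":0,"rz":0},{"x":0,"y":0,"z":-1.9,"rx":0,"ry":0,"rz":0},{"x":0,"y":0,"z":-2.25,"rx":0,"ry":0,"rz":0},{"x":0,"y":0,"z":-2.35,"rx":0,"ry":0,"rz":0},{"x":0,"y":0,"z":-2.35,"rx":0,"ry":0,"rz":0},{"x":0,"y":0,"z":-2.35,"rx":0,"ry":0,"rz":0}])

```text
time: 14.5
position: [513.9, 116.0, 206.7]
ee_rot: [0.519, 0.855, 0.0, -0.001]
wrist_force: [-0.7, 0.2, -0.5]
finger_gap: 53.0
```

```bash
python3 - <<'E'
from h import *
where(); d=shot('scene','s9'); save(d,'s9',(270,160,430,320),3.75)
for n,p in (('mouth',hp(-.8,1.2,121)),('caplow',hp(-.8,1.2,201)),('collar',hp(-.8,-192,75))): u=proj(d,p); print(n,((u[0]-270)*3.75).round(),((u[1]-160)*3.75).round())
E
```

```text
t 14.50 holder xy -1.2 1.1 z 206.7 yaw-err 31.02 tilt [-0.001  0.001] F [-0.7  0.2 -0.5] gap 53.0 q [ 0.15  0.28  1.63  0.    1.24 -0.33]
mouth 366.0 382.0
caplow 376.0 290.0
collar 148.0 254.0
```

View pics/s9.png

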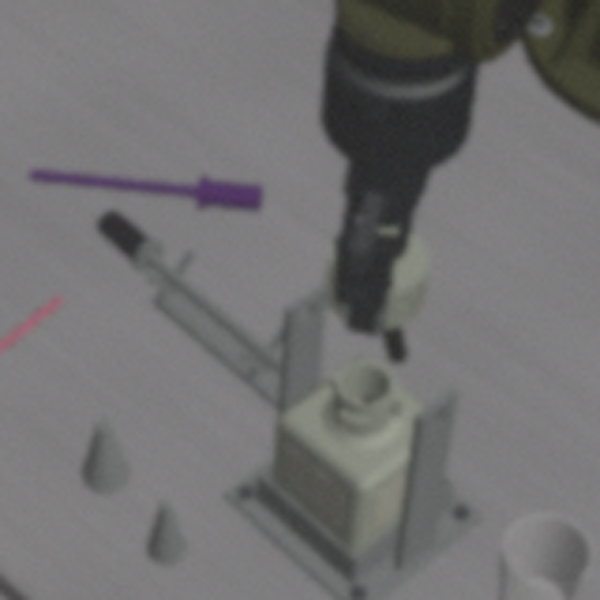

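The cap is in the jaws at (380,285), the jar's open neck at (366,385) is right below it, and the pin lies in the notches with its collar at (148,254).

```bash
python3 -c "
from h import *
print(r.job_done()); where()"
```

```text
the job is handed in; nothing more can be done
None
the job is handed in; nothing more can be done
```

The job is done and handed in at about 14.5 s of the 54 s allowed. I drew the pin out and laid it in the two V notches. Then I gripped the cap, pressed it with about 10 N, turned it 61° anticlockwise and lifted it off.

- **Cap:** it is still in the jaws (opening 53 mm), level to about 0.1°. The lower edge should be about 8 cm above the mouth. That height comes from the TCP height and the estimated press depth, not from a separate measurement.
- **Jar:** the last picture shows it seated in the holder, with its open neck where I predicted. The wrist force was under 1 N as the cap came off, so the jar was not lifted.
- **Pin:** it lies in both notches with its collar where I predicted, origin at about holder y = -192.
- **Other things on the bench:** those visible in the last crop (the two nozzles, the cup, and the pink, purple and small black pins) show no sign of having moved. The bowl, spatula, spray bottle and colour jar were outside it, and I did not check them again at the end.

**Disagreements:**
- The gripper opening read 1–2 mm under the stated diameters: 16 for the 18 mm grip and 53 for the 54 mm cap.
- The two camera views differed by up to 4 mm on the cap centre. I used their mean.
- The pin met one notch flank about 1 mm off centre, which I corrected before letting go.
- One pair of moves was refused for missing keys before anything moved, and I sent it again.

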